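# Sort air-filter elements by colour and upend the washed bowl to dry

### The arm

A 7-joint arm with a two-finger parallel gripper is mounted at the origin on the work surface. World frame = base frame: x ahead of the robot, y to its left, z up, the work surface at z = 0. Lengths are in m, angles in rad, forces in N, time in s.
With the tool pointing down it reaches from about 0.425 to 0.925 m from the base axis. Payload 6.8 kg.
Tool frame: the origin (TCP) lies at the very end of the fingers, on their centre line; the grasp point (between the pads) lies bot.grip_depth behind it (bot.grip_depth is the distance from the TCP to the grasp point, in m); z points along the fingers, y is the line along which they close (so a half turn about z gives the same grasp; the last joint's range is limited). The gripper opens to 85 mm and grips with 20 to 120 N. Pads are 22 mm wide; open, the fingers measure 114 mm over their backs; the gripper's body (76 mm by 85 mm) begins 54 mm behind the grasp point. The pads swing forward as they close: fully open they stand 13 mm farther back than shut.
Start: joints at [-1.402, 0.477, 0.022, 1.555, -0.011, 1.109, -0.083], TCP at [0.184, 0.649, 0.231] pointing down, gripper open.
Joint ranges: [-2.96, 2.96], [-0.34, 2.1], [-1.41, 1.46], [0.24, 2.44], [-1.37, 4.51], [0.17, 1.92], [-2.96, 2.96]. Speed limits (rad/s): [2.39, 2.39, 3.14, 3.14, 3.14, 3.14, 3.14].

### API

Orientations are given as a unit quaternion [w, x, y, z].
In Python, from station import bot gives the robot as it stands.
- The arm moves only by the tool send_rows, never from a script. Its arguments are lists of equal length, an entry for each row: "slide": the shift along the tool's x, y, z in mm, a list of three; "roll": the turn about the tool's z in degrees; "claw": the opening, from 0 (shut) to 1 (fully open). A call has exactly 8 rows; each row is the pose to reach, as a shift and turn from the pose commanded when the call began, along the tool's axes at that moment; what a row does not reach only later rows make up. A row lasts 1/12 s, in which the tool goes at most 41.7 mm and 7.16 degrees, less where a joint would pass 70% of its speed; a pose out of reach is approached as far as the arm can. A call with a gripper value outside its range is refused whole. The fingers move at their own pace and stop on an object; "force" is the grip in N (left out, the last holds). Time passes only in rows, so rows that repeat a pose let the fingers close, or fill a call up. It gives the time, the measured TCP pose, the force, the opening and the grip force at its end, in the units of the state.
- bot.get_obs(): the state, without advancing time (a new reading comes with each control period).
- bot.read_camera(name): name is "scene" or "top" or "wrist"; returns the picture (384x512x3 uint8, red, green, blue); there is no depth.
- bot.camera_model(name): a dict with "camera_matrix" (3x3 intrinsics, pixels), "camera_from_world" (4x4, takes a point from world to camera coordinates). Camera axes: x right, y down, z forward; pixel columns grow to the right and rows downward; lengths in m; the calibration is good to about 2 mm. A picture is of the moment at which its call begins: read the wrist's pose just before it. camera_model takes no time and is no camera call; for the wrist camera it gives the pose at the moment of the call.
- bot.hand_in(): hands the job in; it is judged then, once.
The state is a dict: "t": time; "q": joint angles; "joint_vel": joint speeds; "joint_torque": joint torques, N m; "eef_pos": TCP position; "tool_rot": TCP orientation; "contact_force": force on the tool from outside, world axes, zero at the start; "torque": the same for the moment, N m; "gripper_width": opening from 0.0 (shut) to 1.0 (fully open); "grasp_force": force on a finger pad.
Only numpy, scipy, OpenCV 4.12 (cv2) and the standard library are available. Lean on these libraries where they do the work, as an engineer would, in place of code of your own. Each camera call takes 0.05 s, during which the arm holds its last target. There are 200 camera calls.

### The job

Finish the air-filter service: lay each filter element flat on the floor of the bin of its own colour, red caps in the red-rimmed bin and yellow caps in the yellow-rimmed one, side by side and not dropped. Take the washed metal bowl from its cradle and gently lower it mouth down over the drying peg until its rim rests on the round base. Leave the bottle, the jar and the screwdriver where they are.

Things in the scene. Friction and masses are not known exactly. Their poses are not given: they have to be found in the camera images.
- element_red_a: Red-capped filter element: white ribbed cylinder 34 mm in diameter between two red square end caps 40 x 40 mm and 16 mm long; 100 mm long over all, 68 mm of white between the caps, about 90 g. Origin at its centre (20 mm above what it lies on); x runs along its length, z is up at the start. Both ends alike. Starts lying on the table
- element_red_b: Red-capped filter element: white ribbed cylinder 34 mm in diameter between two red square end caps 40 x 40 mm and 16 mm long; 100 mm long over all, 68 mm of white between the caps, about 90 g. Origin at its centre (20 mm above what it lies on); x runs along its length, z is up at the start. Both ends alike. Starts lying on the table
- element_yellow: Yellow-capped filter element: white ribbed cylinder 34 mm in diameter between two yellow square end caps 40 x 40 mm and 16 mm long; 100 mm long over all, 68 mm of white between the caps, about 90 g. Origin at its centre (20 mm above what it lies on); x runs along its length, z is up at the start. Both ends alike. Starts lying on the table
- bin_red: Open blue bin with red rim and red floor, fixed to the table. Outside 160 mm (x) x 200 mm (y) x 45 mm high, walls and floor 5 mm. Origin: centre of its underside, on the table; x and y along its sides, z up. The elements fit with their length along x (inside 150 mm) and side by side along y (inside 190 mm)
- bin_yellow: Open blue bin with yellow rim and yellow floor, fixed to the table. Outside 160 mm (x) x 200 mm (y) x 45 mm high, walls and floor 5 mm. Origin: centre of its underside, on the table; x and y along its sides, z up. The elements fit with their length along x (inside 150 mm) and side by side along y (inside 190 mm)
- bowl: Filter bowl: straight aluminium cup 56 mm outside, 48 mm inside, 95 mm long, about 130 g; one end open, the other closed by a 6 mm wall with a black nut (14 mm across, 8 mm out) outside it. Origin: centre of the closed end's outer face (under the nut); +z along its axis to the mouth. It starts lying level in the cradle, axis 67.7 mm above the table, mouth towards the cradle's +y
- cradle: Fixed grey cradle: base plate 70 (x) x 100 (y) x 8 mm, two end plates 40 mm wide, two steel rods 10 mm thick along its y, 36 mm apart, centred 40 mm above the table, carrying the bowl from below. Both sides of the bowl (cradle x) are free for fingers. Origin: centre of its underside, under the bowl's middle (within 2 mm)
- dryer: Fixed drying stand: grey round base 100 mm in diameter, 12 mm thick, with an upright steel peg 18 mm in diameter at its centre, tip 87 mm above the table. Origin: centre of the underside, z up. The inverted bowl stands with its rim on the base around the peg, the bowl's origin then 107 mm above the table
- oil_bottle: Standing white oil bottle with red cap, 50 mm in diameter, 140 mm tall; origin under its centre. Bystander, may not be moved
- grease_jar: Standing grey jar with black lid, 64 mm in diameter, 60 mm tall; origin under its centre. Bystander, may not be moved
- screwdriver: Screwdriver with green handle, 200 mm long, lying along its x; origin under its middle. Bystander, may not be moved
Mind the look-alikes: they are no part of the job. What is shaped like the element_yellow but brown or purple is not meant.

How it is judged:
At the end, for the whole second after the job is handed in: Each element lies flat on the floor of its own colour's bin (centre 15 to 35 mm above the bin's underside); the bowl is mouth down (within 0.1 rad) on the drying stand, within 22 mm of the peg's axis, its origin 100 to 112 mm above the stand's underside; all at rest (x of element_red_a in the frame of bin_red between -0.075 and 0.075 m and y of element_red_a in the frame of bin_red between -0.095 and 0.095 m and z of element_red_a in the frame of bin_red between 0.015 and 0.035 m and linear speed of each of element_red_a, element_red_b, element_yellow, bowl below 0.03 m/s and x of element_red_b in the frame of bin_red between -0.075 and 0.075 m and y of element_red_b in the frame of bin_red between -0.095 and 0.095 m and z of element_red_b in the frame of bin_red between 0.015 and 0.035 m and x of element_yellow in the frame of bin_yellow between -0.075 and 0.075 m and y of element_yellow in the frame of bin_yellow between -0.095 and 0.095 m and z of element_yellow in the frame of bin_yellow between 0.015 and 0.035 m and angle between bowl's own z axis and vertical above 3.04 rad and horizontal distance between bowl and dryer below 0.022 m and z of bowl in the frame of dryer between 0.1 and 0.112 m); the robot touches nothing.
It fails at once if the bowl is dropped onto the drying peg (faster than 0.8 m/s there) (horizontal distance between bowl and dryer below 0.05 m and z of bowl in the frame of dryer below 0.14 m and linear speed of bowl above 0.8 m/s).
It fails at once if a filter element is dropped or thrown into a bin (faster than 0.8 m/s inside it) ((x of element_red_a in the frame of bin_red between -0.08 and 0.08 m and y of element_red_a in the frame of bin_red between -0.1 and 0.1 m and z of element_red_a in the frame of bin_red below 0.06 m and linear speed of element_red_a above 0.8 m/s) or (x of element_red_b in the frame of bin_red between -0.08 and 0.08 m and y of element_red_b in the frame of bin_red between -0.1 and 0.1 m and z of element_red_b in the frame of bin_red below 0.06 m and linear speed of element_red_b above 0.8 m/s) or (x of element_yellow in the frame of bin_yellow between -0.08 and 0.08 m and y of element_yellow in the frame of bin_yellow between -0.1 and 0.1 m and z of element_yellow in the frame of bin_yellow below 0.06 m and linear speed of element_yellow above 0.8 m/s)).
It fails at once if the oil bottle, grease jar or screwdriver is moved more than 30 mm (distance of any of oil_bottle, grease_jar, screwdriver from where it was at the start of the episode above 0.03 m).
It also fails if it takes over 72 s, if anything falls off the work surface, if the arm or the gripper's body presses on something with over 40 N, if the wrist force passes 120 N, or if a joint passes its speed limit or range.

## Working session

There is one attempt and no reset: what is moved stays moved. The work goes in short steps, Python scripts to look and compute and a tool call to move; the robot and the scene stay as the last step left them, time stands still between calls to the robot, and variables do not carry over. Pictures are saved under pics/ and viewed, at most 10 in all, crops included, and the job is handed in when it is done.

Besides the shell and the picture viewer there is one more tool, called after "Request:" as name(argument=value, ...), one argument or row to a line, values as JSON. send_rows: Moves the arm, as the interface text tells. Its arguments: {"type":"object","properties":{"slide":{"type":"array","items":{"type":"array","items":{"type":"number"}}},"roll":{"type":"array","items":{"type":"number"}},"claw":{"type":"array","items":{"type":"number"}},"force":{"type":"number"}},"required":["slide","roll","claw"]}

```bash
mkdir -p pics; ls; python3 - <<'E'
from station import bot
import cv2,numpy as np
o=bot.get_obs();print(o['t'],o['eef_pos'],o['tool_rot'],bot.grip_depth,o['gripper_width'])
for n in("scene","top"):
    cv2.imwrite(f"pics/{n}.png",cv2.resize(bot.read_camera(n)[...,::-1],(800,600),interpolation=cv2.INTER_CUBIC))
    m=bot.camera_model(n);print(n,np.round(m['camera_matrix'],1).tolist(),np.round(m['camera_from_world'],3).tolist())
E
```

```text
pics
0.0 [0.18433403 0.64874365 0.23032214] [-4.58836789e-05  1.37952062e-01  9.90438502e-01 -8.94151819e-04] 0.0187 0.9971027124649393
scene [[456.3, 0.0, 253.8], [0.0, 456.3, 202.7], [0.0, 0.0, 1.0]] [[-0.755, 0.655, -0.015, 0.466], [0.427, 0.474, -0.77, -0.147], [-0.498, -0.588, -0.638, 1.571], [0.0, 0.0, 0.0, 1.0]]
top [[424.9, 0.0, 262.0], [0.0, 424.9, 189.3], [0.0, 0.0, 1.0]] [[-0.005, -1.0, -0.01, -0.048], [-0.999, 0.006, -0.049, 0.565], [0.049, 0.01, -0.999, 1.39], [0.0, 0.0, 0.0, 1.0]]
```

View pics/scene.png

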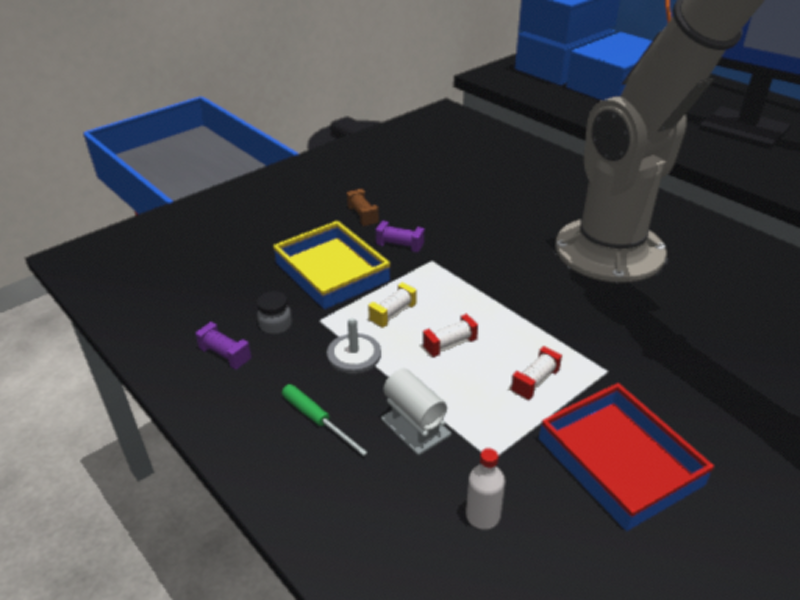

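View pics/top.png

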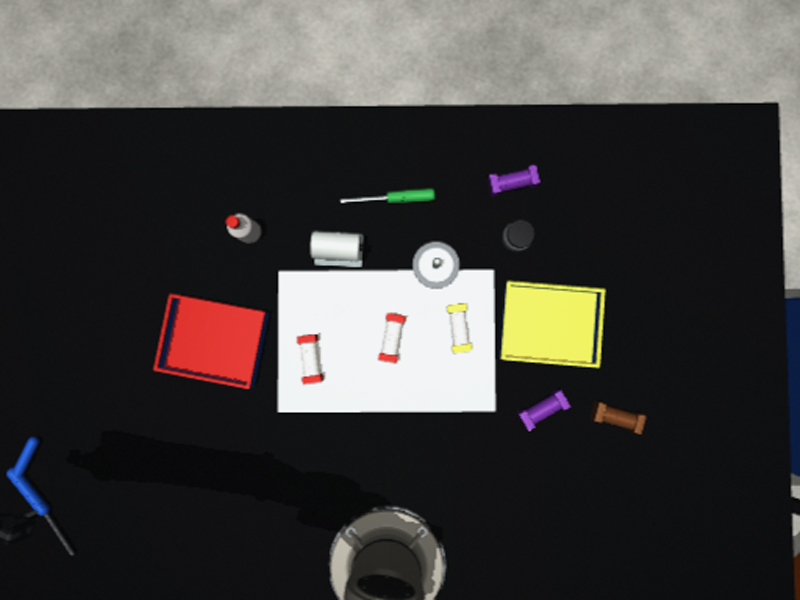

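The scene view shows two red elements and one yellow on the white sheet. The red bin is at scene (625,455) and top (212,341), and the yellow bin is at top (553,324). The bowl in its cradle is at top (337,247), and its mouth seems to face +y (scene 435,415). The dryer is at top (436,264), the bottle at (243,228) and the jar at (518,235). The brown and purple pieces are decoys.

```bash
cat > h.py <<'E'
import numpy as np,cv2
from station import bot
from scipy.spatial.transform import Rotation as R
def P(n): 
    m=bot.camera_model(n);return np.array(m['camera_matrix'])@np.array(m['camera_from_world'])[:3]
def tri(obs): # [(P,(u,v)),...] -> point, reprojection via lstsq
    A=[];
    for p,(u,v) in obs: A+= [u*p[2]-p[0],v*p[2]-p[1]]
    A=np.array(A);A/=np.linalg.norm(A[:,:3],axis=1)[:,None]
    x=np.linalg.lstsq(A[:,:3],-A[:,3],rcond=None)[0];return x,np.abs(A[:,:3]@x+A[:,3]).max()
def plane(p,uv,z):
    u,v=uv;A=np.array([u*p[2]-p[0],v*p[2]-p[1]]);return np.linalg.solve(A[:,:2],-(A[:,3]+A[:,2]*z))
def mask(im,c):
    h=cv2.cvtColor(im,cv2.COLOR_RGB2HSV);H,S,V=cv2.split(h)
    ok=(S>140)&(V>70)
    return ((ok&((H<6)|(H>174))) if c=='red' else (ok&(H>24)&(H<34))).astype(np.uint8)
def blobs(im,c,amin=25):
    n,l,s,ce=cv2.connectedComponentsWithStats(mask(im,c))
    return [(int(s[i,4]),ce[i].round(2),l==i) for i in range(1,n) if s[i,4]>=amin]
E
python3 - <<'E'
from h import *
T=bot.read_camera('top');S=bot.read_camera('scene');pt,ps=P('top'),P('scene')
for c in('red','yellow'):
  for n,im,p in(('top',T,pt),('scene',S,ps)):
    for a,ce,m in blobs(im,c):
        print(c,n,a,ce,'z.03:',plane(p,ce,.036 if n=='top' else .025).round(3))
        if n=='top' and a>1000:
            k=cv2.convexHull(np.argwhere(m)[:,::-1].astype(np.float32))
            b=cv2.boxPoints(cv2.minAreaRect(k));w=np.array([plane(p,q,.045) for q in b]);print('bin corners',w.round(3).tolist(),'ctr',w.mean(0).round(4),'sides',np.linalg.norm(w[1]-w[0]).round(3),np.linalg.norm(w[2]-w[1]).round(3))
a=cv2.resize(T[135:260,170:330,::-1],(800,625),interpolation=cv2.INTER_CUBIC)[:600]
cv2.imwrite('pics/ct.png',a)
cv2.imwrite('pics/cs.png',cv2.resize(S[195:295,200:333,::-1],(798,600),interpolation=cv2.INTER_CUBIC))
E
```

```text
red top 55 [148.22 141.31] z.03: [0.723 0.321]
red top 2959 [135.14 217.59] z.03: [0.473 0.362]
bin corners [[0.412, 0.481], [0.575, 0.451], [0.534, 0.248], [0.372, 0.279]] ctr [0.4732 0.3648] sides 0.165 0.207
red top 48 [253.02 203.21] z.03: [ 0.518 -0.022]
red top 51 [196.47 216.53] z.03: [0.476 0.162]
red top 45 [247.93 228.53] z.03: [ 0.436 -0.005]
red top 47 [199.62 242.19] z.03: [0.393 0.152]
red scene 58 [301.14 208.12] z.03: [ 0.43  -0.003]
red scene 111 [275.87 219.06] z.03: [ 0.518 -0.017]
red scene 54 [352.69 226.91] z.03: [0.381 0.151]
red scene 162 [334.45 245.96] z.03: [0.475 0.167]
red scene 3793 [400.2  289.24] z.03: [0.469 0.37 ]
red scene 103 [312.51 292.82] z.03: [0.635 0.237]
yellow top 3065 [352.71 207.1 ] z.03: [ 0.504 -0.345]
bin corners [[0.431, -0.237], [0.595, -0.252], [0.577, -0.457], [0.413, -0.441]] ctr [ 0.5042 -0.3466] sides 0.165 0.206
yellow top 34 [292.12 196.24] z.03: [ 0.54  -0.149]
yellow top 33 [296.03 221.85] z.03: [ 0.457 -0.161]
yellow scene 1436 [211.59 165.86] z.03: [ 0.495 -0.354]
yellow scene 32 [260.47 184.22] z.03: [ 0.442 -0.169]
yellow scene 49 [241.29 197.37] z.03: [ 0.528 -0.159]
```

View pics/ct.png

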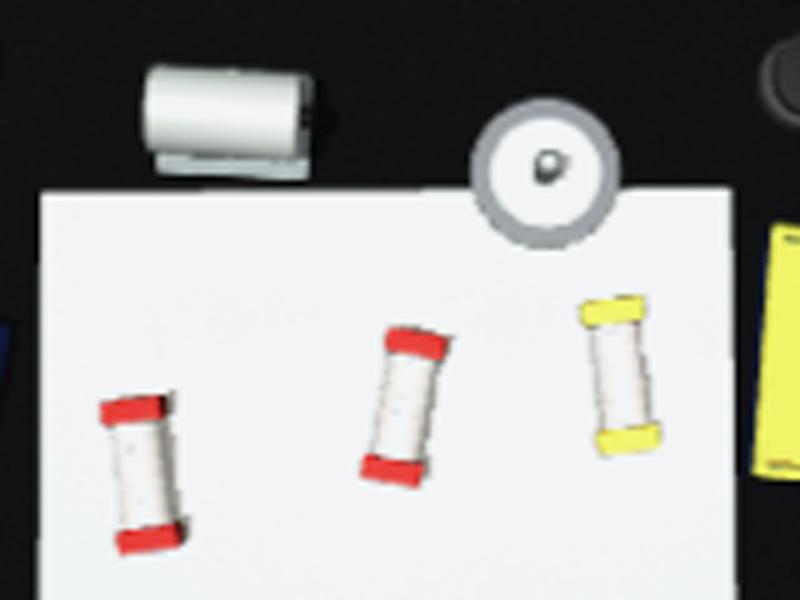

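View pics/cs.png

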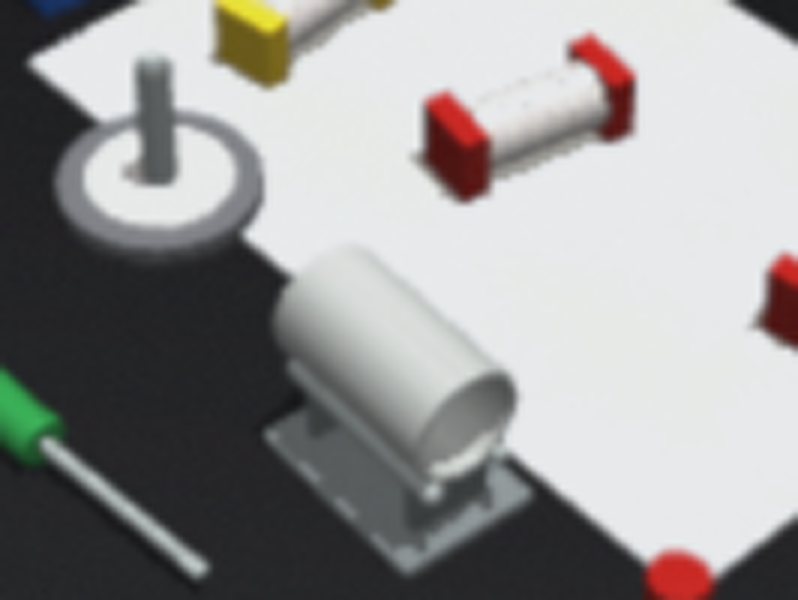

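Readings in full-image pixels:

| Point | Top | Scene |
|---|---|---|
| Peg tip | (279.8,167.0) | (225.7,204.5) |
| Bowl mouth rim, top point | (199.4,156.8) | (282.8,256.5) |
| Bowl closed end, top | (230,157.4) | (258,235.8) |

The mouth does face +y.

```bash
python3 - <<'E'
from h import *
pt,ps=P('top'),P('scene')
for n,a,b in(('peg tip',(279.8,167),(225.7,204.5)),('rim top',(199.4,156.8),(282.8,256.5)),('closed top',(230,157.4),(258,235.8)),('dryer disc',(279,169.6),(226.7,224.5)),
 ('A far',(196.47,216.53),(334.45,245.96)),('A near',(199.62,242.19),(352.69,226.91)),('B far',(253.02,203.21),(275.87,219.06)),('B near',(247.93,228.53),(301.14,208.12)),('Y far',(292.12,196.24),(241.29,197.37)),('Y near',(296.03,221.85),(260.47,184.22))):
    x,e=tri([(pt,a),(ps,b)]);print(n,x.round(4),'err',e.round(4))
print('bowl mouth/closed at z=.0957',plane(pt,(199.4,156.8),.0957).round(4),plane(pt,(230,157.4),.0957).round(4),'peg',plane(pt,(279.8,167),.087).round(4),'disc',plane(pt,(279,169.6),.012).round(4))
o=bot.get_obs();print(o['t'],R.from_quat(np.roll(o['tool_rot'],-1)).as_matrix().round(3).tolist())
E
```

```text
peg tip [ 0.6289 -0.1066  0.0857] err 0.0022
rim top [0.6586 0.1474 0.0974] err 0.0059
closed top [0.6554 0.0523 0.0963] err 0.0068
dryer disc [ 0.6287 -0.107   0.0103] err 0.0011
A far [0.4749 0.1649 0.0233] err 0.0012
A near [0.3909 0.1541 0.0333] err 0.0028
B far [ 0.5171 -0.0202  0.0222] err 0.0017
B near [ 0.4339 -0.0026  0.0273] err 0.0028
Y far [ 0.539  -0.1479  0.0376] err 0.0013
Y near [ 0.455  -0.1587  0.038 ] err 0.0029
bowl mouth/closed at z=.0957 [0.6631 0.1435] [0.6606 0.0477] peg [ 0.6304 -0.1079] disc [ 0.6294 -0.1076]
0.2 [[-0.962, 0.273, -0.0], [0.273, 0.962, -0.001], [-0.0, -0.001, -1.0]]
```

```bash
cat > plan.py <<'E'
from h import *
def ax(th):
    c,s=np.cos(np.radians(th)),np.sin(np.radians(th));return np.array([[c,s,0],[s,-c,0],[0,0,-1.]])
def plan(wps):
    o=bot.get_obs();p=np.array(o['eef_pos']);M=R.from_quat(np.roll(o['tool_rot'],-1)).as_matrix()
    th=np.degrees(np.arctan2(M[1,0],M[0,0]))%360;print('t',o['t'],'at',p.round(4),'th',round(th,1))
    for x,y,z,t in wps:
        d=np.array([x,y,z])-p;s=np.round(1000*ax(th)@d);r=round(th-t)
        print((x,y,z,t),'slide',s.tolist(),'roll',r,'dist',round(np.linalg.norm(d),3))
        p=p+ax(th).T@s/1000;th=th-r
def slot(c,phi,dy): 
    a=np.radians(phi);return c[0]-np.sin(a)*dy,c[1]+np.cos(a)*dy
E
python3 - <<'E'
from plan import *
f=lambda v:tuple(np.round(v,4))
x,y=f(slot((.4732,.3648),-10.4,.040));u,v=f(slot((.4732,.3648),-10.4,-.038))
plan([(.434,.157,.10,187),(.434,.157,.10,187),(.434,.157,.004,187),(.434,.157,.11,187),(x,y,.11,169.6),(x,y,.0105,169.6),(x,y,.12,169.6),
(.477,-.0135,.10,168.3),(.477,-.0135,.10,168.3),(.477,-.0135,.004,168.3),(.477,-.0135,.12,168.3),(u,v,.12,169.6),(u,v,.0105,169.6),(u,v,.12,169.6)])
E
```

```text
t 0.2 at [0.1843 0.649  0.2307] th 164.1
(0.434, 0.157, 0.1, 187) slide [-375.0, -405.0, 131.0] roll -23 dist 0.567
(0.434, 0.157, 0.1, 187) slide [0.0, 0.0, -0.0] roll 0 dist 0.001
(0.434, 0.157, 0.004, 187) slide [0.0, 0.0, 96.0] roll 0 dist 0.096
(0.434, 0.157, 0.11, 187) slide [0.0, 0.0, -106.0] roll 0 dist 0.106
(np.float64(0.4804), np.float64(0.4041), 0.11, 169.6) slide [-76.0, 240.0, -0.0] roll 18 dist 0.251
(np.float64(0.4804), np.float64(0.4041), 0.0105, 169.6) slide [-0.0, -0.0, 99.0] roll 0 dist 0.099
(np.float64(0.4804), np.float64(0.4041), 0.12, 169.6) slide [-0.0, -0.0, -109.0] roll 0 dist 0.109
(0.477, -0.0135, 0.1, 168.3) slide [-76.0, -411.0, 20.0] roll 1 dist 0.418
(0.477, -0.0135, 0.1, 168.3) slide [0.0, -0.0, -0.0] roll 0 dist 0.0
(0.477, -0.0135, 0.004, 168.3) slide [0.0, -0.0, 96.0] roll 0 dist 0.096
(0.477, -0.0135, 0.12, 168.3) slide [0.0, -0.0, -116.0] roll 0 dist 0.116
(np.float64(0.4663), np.float64(0.3274), 0.12, 169.6) slide [81.0, 331.0, -0.0] roll -1 dist 0.341
(np.float64(0.4663), np.float64(0.3274), 0.0105, 169.6) slide [-0.0, 0.0, 109.0] roll 0 dist 0.109
(np.float64(0.4663), np.float64(0.3274), 0.12, 169.6) slide [-0.0, 0.0, -109.0] roll 0 dist 0.109
```

Request:
send_rows(
  slide=[
    [-27,-29,8],
    [-54,-58,16],
    [-81,-87,25],
    [-108,-116,33],
    [-135,-145,41],
    [-162,-174,50],
    [-187,-202,58],
    [-187,-202,66],
  ],
  roll=[0,0,0,0,0,0,0,0],
  claw=[1,1,1,1,1,1,1,1],
  force=40,
)

```text
t: 0.87
eef_pos: [0.3131, 0.3959, 0.1647]
tool_rot: [0.001, 0.143, 0.99, -0.002]
contact_force: [0.0, -0.5, -1.3]
gripper_width: 0.997
grasp_force: 0.0
```

Request:
send_rows(
  slide=[
    [-27,-29,8],
    [-54,-58,16],
    [-81,-87,25],
    [-108,-116,33],
    [-135,-145,41],
    [-162,-174,50],
    [-188,-203,58],
    [-188,-203,65],
  ],
  roll=[-4,-8,-12,-16,-20,-23,-23,-23],
  claw=[1,1,1,1,1,1,1,1],
)

```text
t: 1.53
eef_pos: [0.4374, 0.1497, 0.1]
tool_rot: [0.001, -0.057, 0.998, -0.002]
contact_force: [0.5, 0.7, -0.5]
gripper_width: 1.003
grasp_force: 0.0
```

Request:
send_rows(
  slide=[
    [0,0,10],
    [0,0,20],
    [0,0,30],
    [0,0,40],
    [0,0,45],
    [0,0,45],
    [0,0,45],
    [0,0,45],
  ],
  roll=[0,0,0,0,0,0,0,0],
  claw=[1,1,1,1,1,1,1,1],
)

```text
t: 2.2
eef_pos: [0.4347, 0.1577, 0.0555]
tool_rot: [0.0, -0.063, 0.998, 0.0]
contact_force: [-0.2, 0.8, -0.1]
gripper_width: 1.001
grasp_force: 0.0
```

```bash
python3 - <<'E'
from plan import *
plan([])
p=P('wrist');I=bot.read_camera('wrist')
for a,ce,m in blobs(I,'red'):print(a,ce,plane(p,ce,.036).round(4))
cv2.imwrite('pics/w1.png',I[...,::-1])
E
```

```text
t 2.2 at [0.4347 0.1577 0.0555] th 187.2
1612 [258.91 164.06] [0.3928 0.1538]
9634 [476.1 249.9] [0.4331 0.3078]
764 [ 16.4  205.53] [0.4389 0.0021]
973 [260.54 283.99] [0.4779 0.1658]
434 [ 11.67 311.19] [ 0.5236 -0.0125]
379 [412.87 376.97] [0.5491 0.2984]
```

View pics/w1.png

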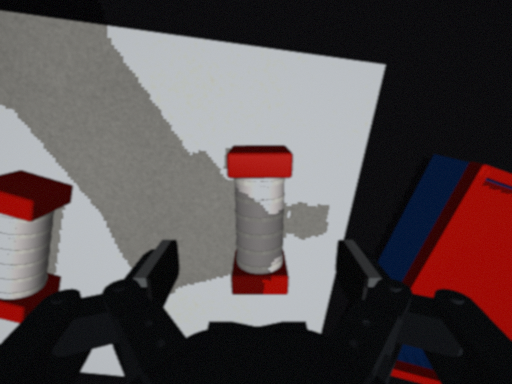

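The wrist view shows the red element upright at (260,222), centred between the fingertips at (165,265) and (350,265).

Request:
send_rows(
  slide=[
    [0,1,15],
    [0,1,30],
    [0,1,42],
    [0,1,51],
    [0,1,51],
    [0,1,51],
    [0,1,51],
    [0,1,51],
  ],
  roll=[0,0,0,0,0,0,0,0],
  claw=[1,1,1,1,0.8,0.4,0.2,0.2],
  force=40,
)

```text
t: 2.92
eef_pos: [0.4349, 0.1585, 0.005]
tool_rot: [0.001, -0.062, 0.998, 0.0]
contact_force: [0.1, 0.2, 0.6]
gripper_width: 0.454
grasp_force: 0.0
```

Request:
send_rows(
  slide=[
    [0,0,0],
    [0,0,0],
    [0,0,0],
    [0,0,-10],
    [0,0,-30],
    [0,0,-60],
    [0,0,-90],
    [0,0,-106],
  ],
  roll=[0,0,0,0,0,0,0,0],
  claw=[0.2,0.2,0.2,0.2,0.2,0.2,0.2,0.2],
)

```text
t: 3.58
eef_pos: [0.4355, 0.1586, 0.1139]
tool_rot: [0.002, -0.062, 0.998, 0.001]
contact_force: [1.0, 0.7, -0.4]
gripper_width: 0.381
grasp_force: 40.1
```

Request:
send_rows(
  slide=[
    [-8,25,0],
    [-18,60,0],
    [-30,95,0],
    [-42,132,0],
    [-54,168,0],
    [-66,205,0],
    [-74,232,0],
    [-76,238,0],
  ],
  roll=[0,3,6,9,12,15,17,18],
  claw=[0.2,0.2,0.2,0.2,0.2,0.2,0.2,0.2],
)

```text
t: 4.25
eef_pos: [0.4791, 0.4107, 0.1113]
tool_rot: [0.0, 0.092, 0.996, 0.002]
contact_force: [-0.1, -0.6, -0.9]
gripper_width: 0.386
grasp_force: 40.2
```

Request:
send_rows(
  slide=[
    [0,0,0],
    [0,0,15],
    [0,0,35],
    [0,0,55],
    [0,0,70],
    [0,0,82],
    [0,0,90],
    [0,0,92],
  ],
  roll=[0,0,0,0,0,0,0,0],
  claw=[0.2,0.2,0.2,0.2,0.2,0.2,0.2,0.2],
)

```text
t: 4.92
eef_pos: [0.4798, 0.4022, 0.0173]
tool_rot: [-0.001, 0.095, 0.995, -0.001]
contact_force: [0.1, 0.4, -0.2]
gripper_width: 0.384
grasp_force: 40.2
```

Request:
send_rows(
  slide=[
    [0,0,4],
    [0,0,7],
    [0,0,7],
    [0,0,7],
    [0,0,7],
    [0,0,7],
    [0,0,7],
    [0,0,7],
  ],
  roll=[0,0,0,0,0,0,0,0],
  claw=[0.2,0.2,0.2,0.4,0.5,0.62,0.62,0.62],
)

```text
t: 5.58
eef_pos: [0.4804, 0.4041, 0.0116]
tool_rot: [0.0, 0.095, 0.996, 0.0]
contact_force: [-0.5, 0.6, 0.4]
gripper_width: 0.615
grasp_force: 0.0
```

Request:
send_rows(
  slide=[
    [0,0,0],
    [0,0,-5],
    [0,0,-20],
    [0,0,-40],
    [0,0,-60],
    [0,0,-80],
    [0,0,-100],
    [0,0,-110],
  ],
  roll=[0,0,0,0,0,0,0,0],
  claw=[0.62,0.62,0.62,0.62,0.62,0.62,0.62,0.62],
)

```text
t: 6.25
eef_pos: [0.4812, 0.4047, 0.1243]
tool_rot: [0.001, 0.095, 0.995, 0.001]
contact_force: [0.6, 0.4, -0.2]
gripper_width: 0.622
grasp_force: 0.0
```

Request:
send_rows(
  slide=[
    [-6,-25,0],
    [-13,-64,0],
    [-20,-105,0],
    [-27,-145,0],
    [-34,-180,0],
    [-38,-205,0],
    [-38,-205,0],
    [-38,-205,0],
  ],
  roll=[0,0,0,0,0,0,0,0],
  claw=[0.8,1,1,1,1,1,1,1],
)

```text
t: 6.92
eef_pos: [0.4789, 0.1936, 0.1214]
tool_rot: [-0.0, 0.096, 0.995, -0.0]
contact_force: [0.2, 0.8, 0.5]
gripper_width: 1.002
grasp_force: 0.0
```

```bash
python3 - <<'E'
from plan import *
plan([(.477,-.0135,.08,168.3)])
p=P('top')
for a,ce,m in blobs(bot.read_camera('top'),'red'):print(a,ce,plane(p,ce,.036).round(4))
p=P('scene')
I=bot.read_camera('scene');cv2.imwrite('pics/s2.png',cv2.resize(I[200:350,300:500,::-1],(800,600)))
E
```

```text
t 6.9167 at [0.4789 0.1936 0.1214] th 168.9
(0.477, -0.0135, 0.08, 168.3) slide [-38.0, -204.0, 41.0] roll 1 dist 0.211
55 [148.22 141.31] [0.7228 0.321 ]
1106 [119.56 212.2 ] [0.4912 0.4127]
47 [252.91 203.15] [ 0.5183 -0.0215]
45 [247.93 228.53] [ 0.4363 -0.005 ]
```

View pics/s2.png

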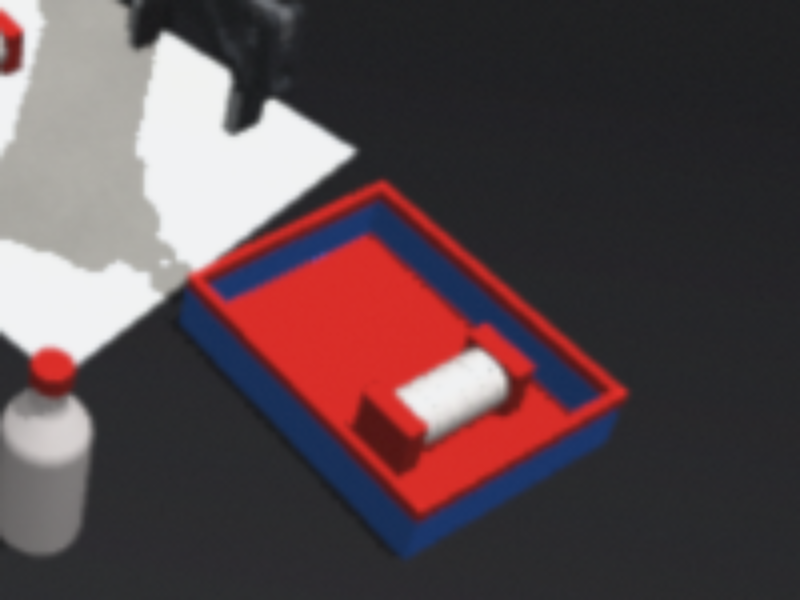

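The crop shows red element A flat in the bin at (450,395), with room for the second one toward (300,290).

Request:
send_rows(
  slide=[
    [-6,-35,5],
    [-13,-72,15],
    [-20,-110,25],
    [-27,-145,35],
    [-34,-180,45],
    [-38,-202,55],
    [-38,-202,62],
    [-38,-202,65],
  ],
  roll=[1,1,1,1,1,1,1,1],
  claw=[1,1,1,1,1,1,1,1],
)

```text
t: 7.68
eef_pos: [0.4781, -0.0101, 0.0553]
tool_rot: [-0.001, 0.104, 0.995, -0.0]
contact_force: [0.4, 0.9, 0.5]
gripper_width: 1.0
grasp_force: 0.0
```

```bash
python3 - <<'E'
from plan import *
plan([(.477,-.0125,.0045,168.3)])
p=P('wrist');I=bot.read_camera('wrist')
for c in('red','yellow'):
  for a,ce,m in blobs(I,c,300):print(c,a,ce,plane(p,ce,.036).round(4))
E
```

```text
t 7.6833 at [ 0.4781 -0.0101  0.0553] th 168.1
(0.477, -0.0125, 0.0045, 168.3) slide [1.0, -3.0, 51.0] roll 0 dist 0.051
red 1570 [250.68 164.66] [ 0.4365 -0.0046]
yellow 1260 [ 29.04 240.55] [ 0.456  -0.1611]
```

Request:
send_rows(
  slide=[
    [1,-3,15],
    [1,-3,30],
    [1,-3,42],
    [1,-3,51],
    [1,-3,51],
    [1,-3,51],
    [1,-3,51],
    [1,-3,51],
  ],
  roll=[0,0,0,0,0,0,0,0],
  claw=[1,1,1,1,0.8,0.4,0.2,0.2],
)

```text
t: 8.4
eef_pos: [0.4772, -0.0125, 0.006]
tool_rot: [0.001, 0.103, 0.995, 0.0]
contact_force: [-0.0, 0.4, 0.6]
gripper_width: 0.453
grasp_force: 0.0
```

Request:
send_rows(
  slide=[
    [0,0,0],
    [0,0,0],
    [0,0,-5],
    [0,0,-20],
    [0,0,-50],
    [3,11,-80],
    [9,35,-105],
    [16,65,-116],
  ],
  roll=[0,0,0,0,0,0,0,0],
  claw=[0.2,0.2,0.2,0.2,0.2,0.2,0.2,0.2],
)

```text
t: 9.07
eef_pos: [0.4757, 0.0527, 0.1248]
tool_rot: [0.002, 0.106, 0.994, 0.0]
contact_force: [0.3, 0.7, -1.4]
gripper_width: 0.385
grasp_force: 40.0
```

Request:
send_rows(
  slide=[
    [9,37,0],
    [18,75,0],
    [27,112,0],
    [36,148,0],
    [45,185,0],
    [55,222,0],
    [62,252,0],
    [65,266,0],
  ],
  roll=[0,0,-1,-1,-1,-1,-1,-1],
  claw=[0.2,0.2,0.2,0.2,0.2,0.2,0.2,0.2],
)

```text
t: 9.73
eef_pos: [0.4639, 0.3331, 0.1217]
tool_rot: [-0.0, 0.092, 0.996, 0.001]
contact_force: [-0.4, 0.7, -0.8]
gripper_width: 0.381
grasp_force: 40.0
```

Request:
send_rows(
  slide=[
    [0,0,0],
    [0,0,15],
    [0,0,35],
    [0,0,55],
    [0,0,75],
    [0,0,90],
    [0,0,97],
    [0,0,100],
  ],
  roll=[0,0,0,0,0,0,0,0],
  claw=[0.2,0.2,0.2,0.2,0.2,0.2,0.2,0.2],
)

```text
t: 10.4
eef_pos: [0.4651, 0.3256, 0.0204]
tool_rot: [-0.001, 0.095, 0.995, -0.001]
contact_force: [0.4, -0.4, -0.9]
gripper_width: 0.384
grasp_force: 40.0
```

Request:
send_rows(
  slide=[
    [0,0,5],
    [0,0,9],
    [0,0,10],
    [0,0,10],
    [0,0,10],
    [0,0,10],
    [0,0,10],
    [0,0,10],
  ],
  roll=[0,0,0,0,0,0,0,0],
  claw=[0.2,0.2,0.2,0.4,0.5,0.62,0.62,0.62],
)

```text
t: 11.07
eef_pos: [0.4655, 0.3279, 0.0116]
tool_rot: [0.0, 0.095, 0.996, 0.0]
contact_force: [0.1, 0.6, -1.1]
gripper_width: 0.623
grasp_force: 0.0
```

Request:
send_rows(
  slide=[
    [0,0,0],
    [0,0,-5],
    [0,0,-20],
    [0,0,-40],
    [0,0,-60],
    [0,0,-80],
    [0,0,-100],
    [0,0,-110],
  ],
  roll=[0,0,0,0,0,0,0,0],
  claw=[0.62,0.62,0.62,0.62,0.62,0.62,0.62,0.62],
)

```text
t: 11.73
eef_pos: [0.4663, 0.3283, 0.124]
tool_rot: [0.001, 0.095, 0.995, 0.001]
contact_force: [1.1, -0.0, 0.3]
gripper_width: 0.621
grasp_force: 0.0
```

```bash
python3 - <<'E'
from plan import *
x,y=.504,-.3465
plan([(.482,.085,.12,169),(.4985,-.155,.06,188.2),(.4985,-.155,.0045,188.2),(.4985,-.155,.12,188.2),(x,y,.12,174.6),(x,y,.0115,174.6)])
E
```

```text
t 11.7333 at [0.4663 0.3283 0.124 ] th 169.1
(0.482, 0.085, 0.12, 169) slide [-61.0, -236.0, 4.0] roll 0 dist 0.244
(0.4985, -0.155, 0.06, 188.2) slide [-62.0, -233.0, 60.0] roll -19 dist 0.248
(0.4985, -0.155, 0.0045, 188.2) slide [0.0, 0.0, 56.0] roll 0 dist 0.056
(0.4985, -0.155, 0.12, 188.2) slide [0.0, 0.0, -116.0] roll 0 dist 0.116
(0.504, -0.3465, 0.12, 174.6) slide [22.0, -190.0, 0.0] roll 14 dist 0.191
(0.504, -0.3465, 0.0115, 174.6) slide [-0.0, 0.0, 109.0] roll 0 dist 0.109
```

Request:
send_rows(
  slide=[
    [-6,-25,0],
    [-15,-60,0],
    [-25,-97,0],
    [-35,-135,0],
    [-45,-173,1],
    [-53,-205,2],
    [-61,-236,2],
    [-61,-236,2],
  ],
  roll=[0,0,0,0,0,0,0,0],
  claw=[0.8,1,1,1,1,1,1,1],
)

```text
t: 12.4
eef_pos: [0.4804, 0.077, 0.1192]
tool_rot: [-0.0, 0.099, 0.995, -0.002]
contact_force: [-0.5, 0.1, 0.4]
gripper_width: 0.997
grasp_force: 0.0
```

Request:
send_rows(
  slide=[
    [-8,-30,5],
    [-18,-68,12],
    [-28,-105,20],
    [-38,-142,30],
    [-48,-180,40],
    [-56,-212,50],
    [-62,-233,58],
    [-62,-233,60],
  ],
  roll=[-3,-6,-9,-12,-15,-18,-19,-19],
  claw=[1,1,1,1,1,1,1,1],
)

```text
t: 13.07
eef_pos: [0.4966, -0.162, 0.0582]
tool_rot: [-0.001, -0.068, 0.998, -0.001]
contact_force: [0.1, -0.5, 0.4]
gripper_width: 1.0
grasp_force: 0.0
```

```bash
python3 - <<'E'
from plan import *
plan([(.4985,-.155,.0045,188.2)])
p=P('wrist');I=bot.read_camera('wrist')
for c in('yellow',):
  for a,ce,m in blobs(I,c,300):print(c,a,ce,plane(p,ce,.036).round(4))
E
```

```text
t 13.0667 at [ 0.4966 -0.162   0.0582] th 187.7
(0.4985, -0.155, 0.0045, 188.2) slide [-3.0, 7.0, 54.0] roll 0 dist 0.054
yellow 24255 [ 63.61 184.17] [ 0.485  -0.2885]
yellow 1532 [272.21 166.27] [ 0.4556 -0.1577]
yellow 989 [267.84 284.05] [ 0.5411 -0.148 ]
```

Request:
send_rows(
  slide=[
    [-1,1,5],
    [-1,1,20],
    [-1,1,35],
    [-1,1,46],
    [-1,1,54],
    [-1,1,54],
    [-1,1,54],
    [-1,1,54],
  ],
  roll=[0,0,0,0,0,0,0,0],
  claw=[1,1,1,1,0.9,0.5,0.2,0.2],
)

```text
t: 13.78
eef_pos: [0.4991, -0.1548, 0.0058]
tool_rot: [0.0, -0.071, 0.997, -0.0]
contact_force: [-1.3, -0.3, -0.7]
gripper_width: 0.49
grasp_force: 0.0
```

Request:
send_rows(
  slide=[
    [0,0,0],
    [0,0,0],
    [0,0,0],
    [0,0,-10],
    [0,0,-35],
    [0,0,-65],
    [0,0,-95],
    [0,0,-115],
  ],
  roll=[0,0,0,0,0,0,0,0],
  claw=[0.2,0.2,0.2,0.2,0.2,0.2,0.2,0.2],
)

```text
t: 14.45
eef_pos: [0.4993, -0.1554, 0.1234]
tool_rot: [0.001, -0.071, 0.997, -0.0]
contact_force: [0.7, -1.2, -1.6]
gripper_width: 0.382
grasp_force: 39.8
```

Request:
send_rows(
  slide=[
    [1,-20,0],
    [4,-48,0],
    [8,-78,0],
    [12,-108,0],
    [16,-138,0],
    [20,-165,0],
    [22,-184,0],
    [22,-191,0],
  ],
  roll=[0,2,4,6,9,12,13,13],
  claw=[0.2,0.2,0.2,0.2,0.2,0.2,0.2,0.2],
)

```text
t: 15.12
eef_pos: [0.5026, -0.3512, 0.1211]
tool_rot: [0.0, 0.045, 0.999, -0.001]
contact_force: [-0.7, 0.1, -0.4]
gripper_width: 0.383
grasp_force: 39.7
```

Request:
send_rows(
  slide=[
    [0,0,0],
    [0,0,15],
    [0,0,35],
    [0,0,55],
    [0,0,75],
    [0,0,88],
    [0,0,95],
    [0,0,97],
  ],
  roll=[0,0,0,0,0,0,0,0],
  claw=[0.2,0.2,0.2,0.2,0.2,0.2,0.2,0.2],
)

```text
t: 15.78
eef_pos: [0.5036, -0.3455, 0.0222]
tool_rot: [-0.001, 0.042, 0.999, 0.001]
contact_force: [-0.2, -0.4, -1.4]
gripper_width: 0.383
grasp_force: 39.7
```

Request:
send_rows(
  slide=[
    [0,0,5],
    [0,0,10],
    [0,0,12],
    [0,0,12],
    [0,0,12],
    [0,0,12],
    [0,0,12],
    [0,0,12],
  ],
  roll=[0,0,0,0,0,0,0,0],
  claw=[0.2,0.2,0.2,0.4,0.5,0.62,0.62,0.62],
)

```text
t: 16.45
eef_pos: [0.5041, -0.3473, 0.0117]
tool_rot: [0.0, 0.042, 0.999, -0.0]
contact_force: [0.4, 0.2, 0.3]
gripper_width: 0.619
grasp_force: 0.0
```

Request:
send_rows(
  slide=[
    [0,0,0],
    [0,0,-10],
    [0,0,-35],
    [0,0,-70],
    [0,0,-105],
    [0,0,-135],
    [0,0,-160],
    [0,0,-170],
  ],
  roll=[0,0,0,0,0,0,0,0],
  claw=[0.62,0.62,0.62,0.62,0.62,0.62,0.62,0.62],
)

```text
t: 17.12
eef_pos: [0.5054, -0.3485, 0.1862]
tool_rot: [0.003, 0.043, 0.999, -0.001]
contact_force: [0.7, -0.3, -0.7]
gripper_width: 0.619
grasp_force: 0.0
```

```bash
python3 - <<'E'
from plan import *
print(np.round(bot.get_obs()['q'],2))
plan([(.58,-.15,.18,134),(.661,.064,.18,88.5)])
plan([(.58,-.15,.18,220),(.661,.064,.18,268.5)])
p=P('top')
I=bot.read_camera('top')
for c in('red','yellow'):
  for a,ce,m in blobs(I,c):print(c,a,ce)
M=np.array(bot.camera_model('wrist')['camera_from_world']);print('cam pos',(-M[:3,:3].T@M[:3,3]).round(3))
E
```

```text
[ 0.28  0.43  0.3   1.77 -0.15  0.95  2.12]
t 17.1167 at [ 0.5054 -0.3485  0.1862] th 175.1
(0.58, -0.15, 0.18, 134) slide [-57.0, 204.0, 6.0] roll 41 dist 0.212
(0.661, 0.064, 0.18, 88.5) slide [97.0, 207.0, 0.0] roll 46 dist 0.229
t 17.1167 at [ 0.5054 -0.3485  0.1862] th 175.1
(0.58, -0.15, 0.18, 220) slide [-57.0, 204.0, 6.0] roll -45 dist 0.212
(0.661, 0.064, 0.18, 268.5) slide [-200.0, 111.0, 0.0] roll -48 dist 0.229
red 55 [148.22 141.31]
red 2434 [135.23 217.48]
yellow 1290 [336.17 202.17]
cam pos [ 0.432 -0.341  0.329]
```

Request:
send_rows(
  slide=[
    [-5,20,0],
    [-14,50,0],
    [-24,84,2],
    [-34,118,4],
    [-44,154,6],
    [-52,186,6],
    [-57,204,6],
    [-57,204,6],
  ],
  roll=[5,11,17,23,29,35,40,41],
  claw=[1,1,1,1,1,1,1,1],
)

```text
t: 17.83
eef_pos: [0.5792, -0.1419, 0.1735]
tool_rot: [-0.001, 0.388, 0.922, 0.001]
contact_force: [0.8, 1.3, -0.6]
gripper_width: 0.996
grasp_force: 0.0
```

Request:
send_rows(
  slide=[
    [10,21,0],
    [25,53,0],
    [41,87,0],
    [57,121,0],
    [73,155,0],
    [87,186,0],
    [97,207,0],
    [97,207,0],
  ],
  roll=[6,13,20,26,33,40,46,46],
  claw=[1,1,1,1,1,1,1,1],
)

```text
t: 18.5
eef_pos: [0.6595, 0.0725, 0.1732]
tool_rot: [-0.001, 0.717, 0.697, 0.0]
contact_force: [-0.3, 1.1, 0.5]
gripper_width: 1.001
grasp_force: 0.0
```

Request:
send_rows(
  slide=[
    [0,0,0],
    [0,0,0],
    [0,0,0],
    [0,0,0],
    [0,0,0],
    [0,0,0],
    [0,0,0],
    [0,0,0],
  ],
  roll=[0,0,0,0,0,0,0,0],
  claw=[1,1,1,1,1,1,1,1],
)

```text
t: 19.17
eef_pos: [0.6589, 0.0648, 0.1754]
tool_rot: [-0.0, 0.719, 0.695, 0.0]
contact_force: [-0.0, 0.2, -0.2]
gripper_width: 1.002
grasp_force: 0.0
```

```bash
python3 - <<'E'
from plan import *
plan([]);np.save('pw.npy',P('wrist'))
cv2.imwrite('pics/w3.png',cv2.resize(bot.read_camera('wrist')[...,::-1],(800,600),interpolation=cv2.INTER_CUBIC))
E
```

```text
t 19.1667 at [0.6589 0.0648 0.1754] th 88.1
```

View pics/w3.png

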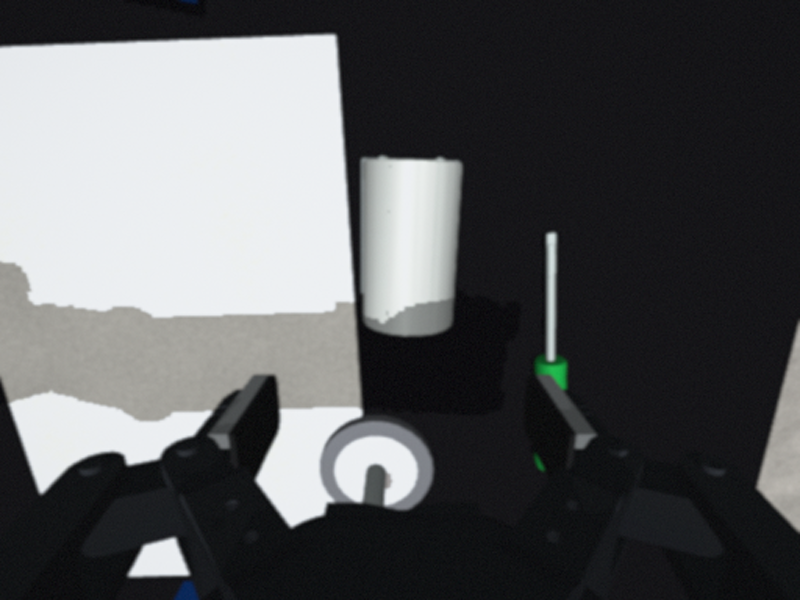

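The wrist view shows the bowl with its mouth rim at y≈158 (x 361–462). The closed end's top point is at (408,335), with its sides at x=363 and 454. The dryer is at (377,468).

```bash
python3 - <<'E'
from plan import *
p=np.load('pw.npy');k=.64
f=lambda u,v:(u*k,v*k)
pt,ps=P('top'),P('scene')
print('closed top w',plane(p,f(408,335),.0957).round(4))
print('axis closed',plane(p,f(408.5,320),.068).round(4),'sides',plane(p,f(363,320),.068).round(4),plane(p,f(454,320),.068).round(4))
print('mouth sides',plane(p,f(361,160),.075).round(4),plane(p,f(462,162),.075).round(4))
print('tri closed',tri([(p,f(408,335)),(pt,(230,157.4)),(ps,(258,235.8))]))
print('tri rim',tri([(p,f(411,158)),(pt,(199.4,156.8)),(ps,(282.8,256.5))]))
print('dryer disc',plane(p,f(377,468),.012).round(4))
E
```

```text
closed top w [0.6635 0.0519]
axis closed [0.6642 0.0513] sides [0.6354 0.0523] [0.6931 0.0503]
mouth sides [0.6407 0.1481] [0.6964 0.1451]
tri closed (array([0.65852179, 0.05297195, 0.09799845]), np.float64(0.008734531540719626))
tri rim (array([0.66212419, 0.1477922 , 0.09931061]), np.float64(0.008087795679038279))
dryer disc [ 0.6333 -0.1036]
```

Request:
send_rows(
  slide=[
    [2,4,20],
    [2,4,45],
    [2,4,70],
    [2,4,90],
    [2,4,108],
    [2,4,120],
    [2,4,126],
    [2,4,126],
  ],
  roll=[0,0,0,0,0,0,0,0],
  claw=[1,1,1,1,1,1,1,1],
  force=20,
)

```text
t: 19.88
eef_pos: [0.6623, 0.0669, 0.0481]
tool_rot: [-0.001, 0.718, 0.696, -0.001]
contact_force: [0.6, -0.4, 0.4]
gripper_width: 1.002
grasp_force: 0.0
```

Request:
send_rows(
  slide=[
    [0,0,0],
    [0,0,0],
    [0,0,0],
    [0,0,0],
    [0,0,0],
    [0,0,0],
    [0,0,0],
    [0,0,0],
  ],
  roll=[0,0,0,0,0,0,0,0],
  claw=[0.9,0.8,0.75,0.7,0.66,0.62,0.58,0.55],
)

```text
t: 20.55
eef_pos: [0.6634, 0.0669, 0.0501]
tool_rot: [0.0, 0.719, 0.696, 0.0]
contact_force: [-1.8, 0.5, 5.1]
gripper_width: 0.639
grasp_force: 20.5
```

Request:
send_rows(
  slide=[
    [0,0,0],
    [0,0,0],
    [0,0,-5],
    [0,0,-15],
    [0,0,-30],
    [0,0,-40],
    [0,0,-40],
    [0,0,-40],
  ],
  roll=[0,0,0,0,0,0,0,0],
  claw=[0.55,0.55,0.55,0.55,0.55,0.55,0.55,0.55],
)

```text
t: 21.22
eef_pos: [0.6638, 0.067, 0.0906]
tool_rot: [0.001, 0.718, 0.696, 0.001]
contact_force: [0.6, 0.4, -1.8]
gripper_width: 0.636
grasp_force: 21.4
```

```bash
python3 - <<'E'
from plan import *
plan([])
S=bot.read_camera('scene');W=bot.read_camera('wrist')
a=cv2.resize(S[170:300,190:363,::-1],(798,600),interpolation=cv2.INTER_CUBIC)
cv2.imwrite('pics/s4.png',a)
E
```

```text
t 21.2167 at [0.6638 0.067  0.0906] th 88.1
```

View pics/s4.png

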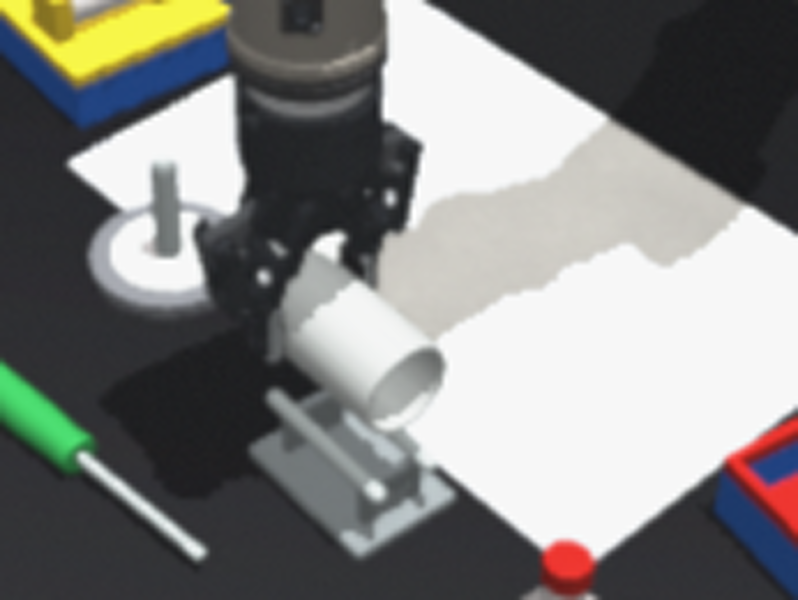

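The bowl is held level at (360,340), clear of the cradle, and it did not pivot under its own weight. I'll carry it to the −y side of the peg and turn it mouth down by pushing its lower rim against the fixed peg tip.

```bash
python3 - <<'E'
from plan import *
plan([(.6633,.067,.16,88),(.632,-.212,.16,90),(.632,-.212,.10,90)])
E
```

```text
t 21.3167 at [0.6627 0.0671 0.0891] th 88.2
(0.6633, 0.067, 0.16, 88) slide [-0.0, 1.0, -71.0] roll 0 dist 0.071
(0.632, -0.212, 0.16, 90) slide [-280.0, -23.0, 0.0] roll -2 dist 0.281
(0.632, -0.212, 0.1, 90) slide [0.0, 0.0, 60.0] roll 0 dist 0.06
```

Request:
send_rows(
  slide=[
    [0,0,-10],
    [0,0,-25],
    [0,0,-40],
    [0,0,-55],
    [0,0,-65],
    [0,0,-71],
    [0,0,-71],
    [0,0,-71],
  ],
  roll=[0,0,0,0,0,0,0,0],
  claw=[0.55,0.55,0.55,0.55,0.55,0.55,0.55,0.55],
)

```text
t: 21.98
eef_pos: [0.6628, 0.067, 0.16]
tool_rot: [-0.0, 0.718, 0.696, -0.0]
contact_force: [-0.0, 0.2, -1.0]
gripper_width: 0.639
grasp_force: 21.5
```

Request:
send_rows(
  slide=[
    [-10,-1,0],
    [-28,-3,0],
    [-52,-5,0],
    [-80,-7,0],
    [-108,-9,0],
    [-130,-10,0],
    [-142,-11,0],
    [-145,-12,0],
  ],
  roll=[0,0,0,0,0,0,0,0],
  claw=[0.55,0.55,0.55,0.55,0.55,0.55,0.55,0.55],
)

```text
t: 22.65
eef_pos: [0.6451, -0.0816, 0.1598]
tool_rot: [0.0, 0.72, 0.694, -0.001]
contact_force: [-0.5, -0.2, -0.9]
gripper_width: 0.639
grasp_force: 21.5
```

Request:
send_rows(
  slide=[
    [-10,-1,0],
    [-28,-3,0],
    [-50,-5,0],
    [-75,-7,0],
    [-100,-9,0],
    [-120,-10,0],
    [-131,-11,0],
    [-135,-11,0],
  ],
  roll=[0,0,-1,-2,-2,-2,-2,-2],
  claw=[0.55,0.55,0.55,0.55,0.55,0.55,0.55,0.55],
)

```text
t: 23.32
eef_pos: [0.6305, -0.2135, 0.1601]
tool_rot: [0.0, 0.707, 0.708, -0.0]
contact_force: [0.7, -0.1, -0.3]
gripper_width: 0.636
grasp_force: 21.5
```

```bash
python3 - <<'E'
from plan import *
plan([]);np.save('pw.npy',P('wrist'))
W=bot.read_camera('wrist')[...,::-1];S=bot.read_camera('scene')[...,::-1]
a=cv2.resize(W,(640,480),interpolation=cv2.INTER_CUBIC)
cv2.imwrite('pics/w5.png',np.hstack([cv2.resize(W[100:384,100:356],(400,444)),cv2.resize(S[130:272,170:298],(400,444))]))
E
```

```text
t 23.3167 at [ 0.6305 -0.2135  0.1601] th 90.1
```

View pics/w5.png

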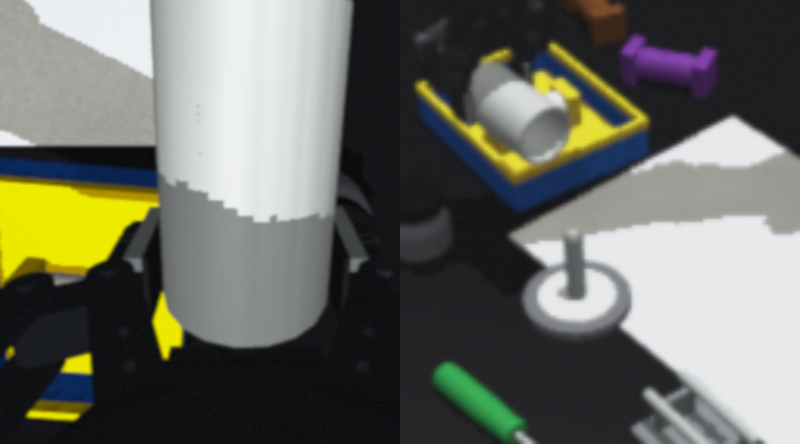

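The wrist crop shows the bowl still level between the pads. The scene crop shows it at (515,115), on the far side of the peg at (573,235), mouth towards the peg, with the yellow element in its bin. Next I lower it and push.

Request:
send_rows(
  slide=[
    [0,0,8],
    [0,0,22],
    [0,0,38],
    [0,0,54],
    [0,0,65],
    [0,0,71],
    [0,0,72],
    [0,0,72],
  ],
  roll=[0,0,0,0,0,0,0,0],
  claw=[0.55,0.55,0.55,0.55,0.55,0.55,0.55,0.55],
)

```text
t: 24.08
eef_pos: [0.6309, -0.2118, 0.0879]
tool_rot: [-0.0, 0.706, 0.708, -0.0]
contact_force: [0.1, -0.6, -0.5]
gripper_width: 0.634
grasp_force: 21.5
```

Request:
send_rows(
  slide=[
    [3,0,0],
    [7,0,0],
    [11,0,0],
    [15,0,0],
    [18,0,0],
    [21,0,0],
    [24,0,0],
    [27,0,0],
  ],
  roll=[0,0,0,0,0,0,0,0],
  claw=[0.55,0.55,0.55,0.55,0.55,0.55,0.55,0.55],
)

```text
t: 24.75
eef_pos: [0.6315, -0.1931, 0.0907]
tool_rot: [0.006, 0.708, 0.706, -0.002]
contact_force: [1.9, -19.0, 4.7]
gripper_width: 0.638
grasp_force: 20.1
```

Request:
send_rows(
  slide=[
    [0,0,0],
    [0,0,0],
    [0,0,0],
    [0,0,0],
    [0,0,0],
    [0,0,0],
    [0,0,0],
    [0,0,0],
  ],
  roll=[0,0,0,0,0,0,0,0],
  claw=[0.62,0.62,0.62,0.62,0.625,0.625,0.625,0.625],
)

```text
t: 25.42
eef_pos: [0.6317, -0.1931, 0.0908]
tool_rot: [0.005, 0.708, 0.706, -0.002]
contact_force: [0.5, -14.5, 3.0]
gripper_width: 0.637
grasp_force: 20.7
```

```bash
python3 - <<'E'
from plan import *
o=bot.get_obs();print(o['contact_force'],o['torque']);plan([])
T=bot.read_camera('top')
# bowl brightness extent in the top image along its axis
p=P('top')
def px(X): v=p@np.r_[X,1];return v[:2]/v[2]
print(px([.63,-.21,.1]),px([.63,-.12,.1]),px([.632,-.105,.087]))
print(cv2.cvtColor(T,cv2.COLOR_RGB2GRAY)[155:182:2,276:320:2])
E
```

```text
[  0.53329859 -14.52999868   3.03046689] [-3.15175329 -0.16984103 -0.065565  ]
t 25.4167 at [ 0.6317 -0.1931  0.0908] th 89.8
[312.8173766  166.49801224] [283.82024054 166.6758232 ] [278.86309256 166.49526553]
[[142 162 161 118  65  20  18  18  18  41 158 208 206 162 112 119 122 127
  129 131 131 132]
 [161 160 159 158 156 143 125 125 124 110 175 156 103 111 117 121 126 127
  129 131 131 133]
 [232 245 245 194 204 203 203 202 199 151 103  98 106 114 119 124 127 129
  130 131 132 131]
 [245 245 245 226 229 229 228 228 191  86  93 104 112 117 121 127 128 129
  131 132 132 131]
 [245 245 245 233 242 243 242 226  78  86  99 109 114 120 124 128 129 131
  131 132 132 129]
 [244 146 140 219 245 245 245 154  81  96 105 112 118 121 127 128 129 131
  132 132 130 129]
 [216 208 229 207 243 244 231  73  91 102 109 116 121 125 127 129 131 131
  132 132 129 128]
 [207 101 106 178 224 224 133  85  98 106 113 119 122 127 128 131 131 132
  132 131 129 126]
 [231 120 162 206 200 165  78  93 103 110 117 121 126 128 129 131 131 132
  131 129 126 124]
 [245 245 245 192 151  79  87  99 108 115 120 123 128 129 131 132 132 132
  130 128 125 121]
 [245 245 245 238 156  81  95 104 112 118 121 126 128 131 131 131 133 131
  130 127 124 120]
 [245 245 245 232  74  91 102 109 115 119 124 128 129 131 132 132 132 130
  128 126 122 118]
 [240 241 241 118  85  97 107 113 118 123 127 128 130 132 132 132 131 129
  127 124 120 115]
 [169 168 129  79  94 103 110 116 121 125 128 130 131 132 132 132 129 128
  126 122 118 111]]
```

Request:
send_rows(
  slide=[
    [-6,0,0],
    [-12,0,0],
    [-14,0,8],
    [-14,0,15],
    [-14,0,18],
    [-14,0,18],
    [-14,0,18],
    [-14,0,18],
  ],
  roll=[0,0,0,0,0,0,0,0],
  claw=[0.6,0.6,0.6,0.6,0.6,0.6,0.6,0.6],
)

```text
t: 26.13
eef_pos: [0.631, -0.1987, 0.0702]
tool_rot: [-0.0, 0.706, 0.708, 0.0]
contact_force: [0.6, 1.1, -0.6]
gripper_width: 0.638
grasp_force: 21.5
```

Request:
send_rows(
  slide=[
    [5,0,0],
    [9,0,0],
    [12,0,0],
    [15,0,0],
    [18,0,-6],
    [20,0,-12],
    [22,0,-18],
    [24,0,-24],
  ],
  roll=[0,0,0,0,0,0,0,0],
  claw=[0.6,0.6,0.6,0.6,0.6,0.6,0.6,0.6],
)

```text
t: 26.8
eef_pos: [0.6311, -0.1763, 0.0952]
tool_rot: [0.001, 0.707, 0.708, -0.0]
contact_force: [0.0, -2.4, -1.9]
gripper_width: 0.635
grasp_force: 21.6
```

```bash
cat > tilt.py <<'E'
from plan import *
# wrist-camera: find tilt phi by matching the bowl's predicted silhouette against bright pixels
def render(p,g,phi,shape,D=16,th=90):
    c,s=np.cos(phi),np.sin(phi);t=np.radians(th);e=np.array([np.cos(t),np.sin(t),0]);l=np.array([e[1],-e[0],0])
    a=c*e-s*np.array([0,0,1]);n=s*e+c*np.array([0,0,1])
    k=np.linspace(0,2*np.pi,60)[:,None];pts=np.vstack([g+(L*a)+.028*(np.cos(k)*l+np.sin(k)*n) for L in(-D/1e3,(95-D)/1e3)])
    v=np.c_[pts,np.ones(len(pts))]@p.T;uv=v[:,:2]/v[:,2:]
    m=np.zeros(shape,np.uint8);cv2.fillConvexPoly(m,cv2.convexHull(uv.astype(np.float32)).astype(int),1);return m
def tilt(cams=('scene',),dz=.0176):
    o=bot.get_obs();g=np.array(o['eef_pos'])+[0,0,dz];M=R.from_quat(np.roll(o['tool_rot'],-1)).as_matrix();th=np.degrees(np.arctan2(M[1,0],M[0,0]))
    for n in cams:
        p=P(n);I=bot.read_camera(n).astype(int);sat=I.max(2)-I.min(2);b=((I.min(2)>60)&(sat<45))
        ed=cv2.Canny(cv2.cvtColor(I.astype(np.uint8),cv2.COLOR_RGB2GRAY),40,100);dt=cv2.distanceTransform(255-ed,cv2.DIST_L2,3)
        r=[]
        for d in range(-10,106,5):
            m=render(p,g,np.radians(d),b.shape,th=th);o=m-cv2.erode(m,np.ones((3,3),np.uint8))
            r.append((d,round(float(b[m>0].mean()),2),round(float(np.minimum(dt,6)[o>0].mean()),2)))
        print(n,'phi,fill,edge dist:',*r)
E
python3 -c "
from tilt import *
plan([]);tilt(('scene','wrist','top'))"
```

```text
t 26.8 at [ 0.6311 -0.1763  0.0952] th 90.1
scene phi,fill,edge dist: (-10, 0.82, 1.52) (-5, 0.85, 1.21) (0, 0.88, 0.94) (5, 0.89, 0.82) (10, 0.92, 0.84) (15, 0.92, 0.75) (20, 0.92, 0.77) (25, 0.92, 0.93) (30, 0.93, 1.12) (35, 0.92, 1.22) (40, 0.92, 1.15) (45, 0.89, 1.39) (50, 0.89, 1.52) (55, 0.88, 1.58) (60, 0.86, 1.66) (65, 0.84, 1.6) (70, 0.81, 1.73) (75, 0.78, 1.75) (80, 0.75, 1.82) (85, 0.74, 1.89) (90, 0.73, 1.86) (95, 0.7, 2.0) (100, 0.68, 2.05) (105, 0.65, 2.17)
wrist phi,fill,edge dist: (-10, 0.96, 4.1) (-5, 0.97, 3.47) (0, 0.98, 3.01) (5, 0.99, 3.08) (10, 0.99, 3.47) (15, 0.99, 3.86) (20, 0.99, 3.94) (25, 0.99, 3.82) (30, 0.99, 3.55) (35, 0.99, 3.34) (40, 0.99, 4.12) (45, 0.99, 4.44) (50, 0.99, 4.59) (55, 0.99, 4.74) (60, 0.98, 4.77) (65, 0.98, 4.82) (70, 0.98, 4.81) (75, 0.98, 4.48) (80, 0.98, 4.07) (85, 0.97, 3.87) (90, 0.96, 3.79) (95, 0.95, 3.73) (100, 0.95, 3.57) (105, 0.94, 3.36)
top phi,fill,edge dist: (-10, 1.0, 3.5) (-5, 1.0, 3.5) (0, 1.0, 3.45) (5, 1.0, 3.4) (10, 1.0, 3.48) (15, 1.0, 3.47) (20, 1.0, 3.51) (25, 1.0, 3.58) (30, 1.0, 3.58) (35, 1.0, 3.57) (40, 1.0, 3.59) (45, 1.0, 3.74) (50, 1.0, 3.87) (55, 1.0, 4.07) (60, 1.0, 4.18) (65, 1.0, 4.18) (70, 1.0, 4.25) (75, 1.0, 4.59) (80, 1.0, 4.92) (85, 1.0, 5.23) (90, 1.0, 5.37) (95, 1.0, 5.33) (100, 1.0, 5.34) (105, 1.0, 5.31)
```

Request:
send_rows(
  slide=[
    [2,0,-5],
    [4,0,-9],
    [6,0,-12],
    [9,0,-15],
    [12,0,-17],
    [15,0,-19],
    [17,0,-21],
    [19,0,-22],
  ],
  roll=[0,0,0,0,0,0,0,0],
  claw=[0.6,0.6,0.6,0.6,0.6,0.6,0.6,0.6],
)

```text
t: 27.62
eef_pos: [0.6308, -0.1558, 0.1165]
tool_rot: [-0.0, 0.706, 0.708, 0.0]
contact_force: [-0.8, -3.1, -0.6]
gripper_width: 0.637
grasp_force: 21.9
```

```bash
python3 -c "
from tilt import *
plan([]);tilt(('scene',))"
```

```text
t 27.6167 at [ 0.6308 -0.1558  0.1165] th 90.2
scene phi,fill,edge dist: (-10, 0.78, 1.82) (-5, 0.81, 1.76) (0, 0.84, 1.58) (5, 0.87, 1.47) (10, 0.89, 1.3) (15, 0.9, 1.14) (20, 0.92, 1.03) (25, 0.92, 0.94) (30, 0.93, 0.87) (35, 0.93, 0.88) (40, 0.93, 0.94) (45, 0.93, 1.1) (50, 0.91, 1.41) (55, 0.91, 1.38) (60, 0.9, 1.49) (65, 0.88, 1.52) (70, 0.88, 1.52) (75, 0.86, 1.56) (80, 0.84, 1.77) (85, 0.82, 1.84) (90, 0.79, 1.81) (95, 0.78, 1.76) (100, 0.74, 1.94) (105, 0.71, 1.98)
```

The tilt is now about 35° and the contact force is small, so the rotation is working.

Request:
send_rows(
  slide=[
    [3,0,-2],
    [6,0,-4],
    [10,0,-6],
    [14,0,-8],
    [18,0,-9],
    [21,0,-10],
    [24,0,-10],
    [27,0,-10],
  ],
  roll=[0,0,0,0,0,0,0,0],
  claw=[0.6,0.6,0.6,0.6,0.6,0.6,0.6,0.6],
)

```text
t: 28.33
eef_pos: [0.631, -0.1293, 0.1267]
tool_rot: [0.0, 0.706, 0.708, 0.0]
contact_force: [0.3, -2.8, -0.2]
gripper_width: 0.636
grasp_force: 22.9
```

Request:
send_rows(
  slide=[
    [3,0,0],
    [6,0,-1],
    [9,0,-1],
    [12,0,-1],
    [15,0,-1],
    [18,0,-1],
    [20,0,-1],
    [22,0,-1],
  ],
  roll=[0,0,0,0,0,0,0,0],
  claw=[0.6,0.6,0.6,0.6,0.6,0.6,0.6,0.6],
)

```text
t: 29.0
eef_pos: [0.6307, -0.1069, 0.1273]
tool_rot: [0.0, 0.706, 0.708, 0.0]
contact_force: [-0.2, -2.0, 0.4]
gripper_width: 0.637
grasp_force: 23.9
```

```bash
python3 -c "
from tilt import *
plan([]);tilt(('scene','top'))"
```

```text
t 29.0 at [ 0.6307 -0.1069  0.1273] th 90.1
scene phi,fill,edge dist: (-10, 0.84, 2.25) (-5, 0.86, 2.34) (0, 0.87, 2.39) (5, 0.88, 2.51) (10, 0.9, 2.48) (15, 0.9, 2.33) (20, 0.91, 2.25) (25, 0.92, 2.18) (30, 0.93, 2.07) (35, 0.94, 1.95) (40, 0.94, 1.84) (45, 0.94, 1.66) (50, 0.94, 1.64) (55, 0.94, 1.53) (60, 0.93, 1.39) (65, 0.92, 1.24) (70, 0.91, 0.96) (75, 0.9, 0.95) (80, 0.89, 1.01) (85, 0.9, 1.05) (90, 0.88, 1.28) (95, 0.87, 1.47) (100, 0.85, 1.72) (105, 0.84, 1.91)
top phi,fill,edge dist: (-10, 0.89, 4.26) (-5, 0.9, 4.26) (0, 0.9, 4.31) (5, 0.89, 4.31) (10, 0.89, 4.31) (15, 0.9, 4.26) (20, 0.9, 4.2) (25, 0.91, 4.08) (30, 0.92, 3.97) (35, 0.94, 3.81) (40, 0.96, 3.72) (45, 0.98, 3.66) (50, 1.0, 3.79) (55, 1.0, 3.95) (60, 1.0, 4.15) (65, 1.0, 4.39) (70, 1.0, 4.72) (75, 1.0, 4.9) (80, 1.0, 5.09) (85, 1.0, 5.21) (90, 1.0, 5.32) (95, 1.0, 5.16) (100, 1.0, 4.72) (105, 1.0, 4.37)
```

Request:
send_rows(
  slide=[
    [2,0,0],
    [5,0,0],
    [8,0,1],
    [11,0,2],
    [14,0,2],
    [16,0,3],
    [17,0,3],
    [17,0,3],
  ],
  roll=[0,0,0,0,0,0,0,0],
  claw=[0.6,0.6,0.6,0.6,0.6,0.6,0.6,0.6],
)

```text
t: 29.77
eef_pos: [0.6305, -0.0896, 0.124]
tool_rot: [-0.0, 0.706, 0.708, -0.0]
contact_force: [0.5, -1.9, -1.9]
gripper_width: 0.638
grasp_force: 23.0
```

```bash
python3 -c "
from tilt import *
plan([]);tilt(('scene',))"
```

```text
t 29.7667 at [ 0.6305 -0.0896  0.124 ] th 90.2
scene phi,fill,edge dist: (-10, 0.85, 2.57) (-5, 0.86, 2.67) (0, 0.87, 2.66) (5, 0.88, 2.62) (10, 0.89, 2.48) (15, 0.9, 2.45) (20, 0.9, 2.32) (25, 0.92, 2.27) (30, 0.92, 2.23) (35, 0.93, 2.3) (40, 0.93, 2.29) (45, 0.94, 2.2) (50, 0.93, 2.1) (55, 0.93, 2.05) (60, 0.92, 2.02) (65, 0.91, 1.98) (70, 0.9, 1.86) (75, 0.89, 1.74) (80, 0.88, 1.45) (85, 0.88, 1.34) (90, 0.87, 1.03) (95, 0.86, 1.09) (100, 0.85, 1.31) (105, 0.85, 1.55)
```

Request:
send_rows(
  slide=[
    [-3,0,0],
    [-7,0,0],
    [-11,0,0],
    [-15,0,0],
    [-15,0,2],
    [-15,0,6],
    [-15,0,10],
    [-15,0,14],
  ],
  roll=[0,0,0,0,0,0,0,0],
  claw=[0.6,0.6,0.6,0.6,0.6,0.6,0.6,0.6],
)

```text
t: 30.48
eef_pos: [0.6305, -0.1048, 0.1097]
tool_rot: [-0.0, 0.706, 0.708, 0.0]
contact_force: [-0.2, -0.2, -1.2]
gripper_width: 0.632
grasp_force: 23.1
```

Request:
send_rows(
  slide=[
    [0,0,4],
    [0,0,8],
    [0,0,12],
    [0,0,16],
    [0,0,20],
    [0,0,24],
    [0,0,27],
    [0,0,29],
  ],
  roll=[0,0,0,0,0,0,0,0],
  claw=[0.6,0.6,0.6,0.6,0.6,0.6,0.6,0.6],
)

```text
t: 31.15
eef_pos: [0.6305, -0.1052, 0.0808]
tool_rot: [-0.0, 0.706, 0.708, -0.0]
contact_force: [0.4, -0.2, -0.0]
gripper_width: 0.635
grasp_force: 23.1
```

```bash
python3 -c "
from tilt import *
plan([]);tilt(('scene',))"
```

```text
t 31.15 at [ 0.6305 -0.1052  0.0808] th 90.1
scene phi,fill,edge dist: (-10, 0.85, 1.97) (-5, 0.87, 1.91) (0, 0.87, 1.88) (5, 0.88, 1.87) (10, 0.89, 1.85) (15, 0.9, 1.78) (20, 0.91, 1.73) (25, 0.91, 1.62) (30, 0.92, 1.61) (35, 0.93, 1.57) (40, 0.93, 1.58) (45, 0.93, 1.54) (50, 0.93, 1.47) (55, 0.92, 1.41) (60, 0.91, 1.28) (65, 0.91, 1.32) (70, 0.9, 1.25) (75, 0.89, 1.17) (80, 0.88, 1.16) (85, 0.87, 1.05) (90, 0.86, 0.91) (95, 0.86, 1.1) (100, 0.84, 1.26) (105, 0.82, 1.31)
```

Request:
send_rows(
  slide=[
    [0,0,1],
    [0,0,2],
    [0,0,3],
    [0,0,4],
    [0,0,5],
    [0,0,6],
    [0,0,6],
    [0,0,6],
  ],
  roll=[0,0,0,0,0,0,0,0],
  claw=[0.6,0.6,0.6,0.6,0.6,0.6,0.6,0.6],
)

```text
t: 31.87
eef_pos: [0.6306, -0.1052, 0.0753]
tool_rot: [-0.0, 0.706, 0.708, -0.0]
contact_force: [-0.1, 0.6, -0.7]
gripper_width: 0.63
grasp_force: 23.1
```

Request:
send_rows(
  slide=[
    [0,0,1],
    [0,0,1],
    [0,0,2],
    [0,0,2],
    [0,0,3],
    [0,0,3],
    [0,0,3],
    [0,0,3],
  ],
  roll=[0,0,0,0,0,0,0,0],
  claw=[0.6,0.6,0.6,0.6,0.6,0.6,0.6,0.6],
)

```text
t: 32.53
eef_pos: [0.6307, -0.1052, 0.0723]
tool_rot: [0.0, 0.706, 0.708, 0.0]
contact_force: [0.2, -0.8, -1.4]
gripper_width: 0.635
grasp_force: 23.1
```

Request:
send_rows(
  slide=[
    [0,0,1],
    [0,0,1],
    [0,0,2],
    [0,0,2],
    [0,0,3],
    [0,0,3],
    [0,0,3],
    [0,0,3],
  ],
  roll=[0,0,0,0,0,0,0,0],
  claw=[0.6,0.6,0.6,0.6,0.6,0.6,0.6,0.6],
)

```text
t: 33.2
eef_pos: [0.6307, -0.1052, 0.0695]
tool_rot: [0.0, 0.706, 0.708, 0.0]
contact_force: [-0.4, 1.8, 2.4]
gripper_width: 0.635
grasp_force: 23.4
```

```bash
python3 -c "
from tilt import *
print(bot.get_obs()['contact_force'])"
```

```text
[-0.39054147  1.77665345  2.35416973]
```

Request:
send_rows(
  slide=[
    [0,0,1],
    [0,0,1],
    [0,0,2],
    [0,0,2],
    [0,0,2],
    [0,0,2],
    [0,0,2],
    [0,0,2],
  ],
  roll=[0,0,0,0,0,0,0,0],
  claw=[0.6,0.6,0.6,0.6,0.6,0.6,0.6,0.6],
)

```text
t: 33.87
eef_pos: [0.631, -0.1049, 0.069]
tool_rot: [-0.0, 0.706, 0.708, 0.001]
contact_force: [-5.0, 3.6, 14.8]
gripper_width: 0.635
grasp_force: 25.0
```

Request:
send_rows(
  slide=[
    [0,0,0],
    [0,0,0],
    [0,0,0],
    [0,0,0],
    [0,0,0],
    [0,0,0],
    [0,0,0],
    [0,0,0],
  ],
  roll=[0,0,0,0,0,0,0,0],
  claw=[0.62,0.64,0.66,0.69,0.75,0.85,0.95,0.95],
)

```text
t: 34.53
eef_pos: [0.6306, -0.1052, 0.0671]
tool_rot: [-0.0, 0.706, 0.708, -0.0]
contact_force: [-0.5, -0.3, 0.6]
gripper_width: 0.95
grasp_force: 0.0
```

Request:
send_rows(
  slide=[
    [0,0,-3],
    [0,0,-10],
    [0,0,-25],
    [0,0,-45],
    [0,0,-70],
    [0,0,-95],
    [0,0,-120],
    [0,0,-135],
  ],
  roll=[0,0,0,0,0,0,0,0],
  claw=[1,1,1,1,1,1,1,1],
)

```text
t: 35.2
eef_pos: [0.6317, -0.1058, 0.2059]
tool_rot: [0.001, 0.706, 0.708, 0.001]
contact_force: [0.8, 0.1, 0.0]
gripper_width: 1.001
grasp_force: 0.0
```

Request:
send_rows(
  slide=[
    [10,0,0],
    [30,0,0],
    [60,0,-10],
    [90,0,-20],
    [120,0,-30],
    [140,0,-40],
    [150,0,-40],
    [150,0,-40],
  ],
  roll=[0,0,0,0,0,0,0,0],
  claw=[1,1,1,1,1,1,1,1],
)

```text
t: 35.87
eef_pos: [0.6301, 0.0486, 0.2417]
tool_rot: [-0.001, 0.704, 0.71, 0.0]
contact_force: [0.4, 0.1, -0.7]
gripper_width: 0.994
grasp_force: 0.0
```

```bash
python3 - <<'E'
from plan import *
S=bot.read_camera('scene')[...,::-1];T=bot.read_camera('top')[...,::-1]
a=cv2.resize(S[110:340,150:470],(800,575),interpolation=cv2.INTER_CUBIC)
a[:200,600:]=cv2.resize(T[135:235,300:400],(200,200))
a[-240:,:240]=cv2.resize(S[170:250,190:270],(240,240),interpolation=cv2.INTER_CUBIC)
cv2.imwrite('pics/fin.png',a)
E
```

```text
(no output)
```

View pics/fin.png

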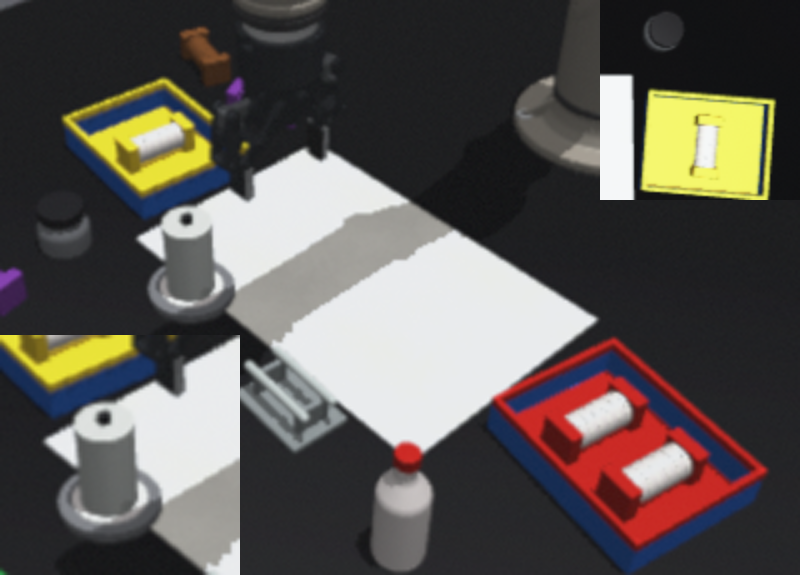

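The final view shows the bowl mouth down on the stand at (190,260) with its nut on top. Both red elements lie flat in the red bin at (595,415) and (655,470), and the yellow one lies in its bin at (155,145).

```bash
python3 -c "
from station import bot
print(bot.hand_in())"
```

```text
the job is handed in; nothing more can be done
None
```

The job is handed in (no verdict was returned): the final pictures show both red elements and the yellow one lying flat in their own bins and the bowl mouth down over the drying peg with its rim on the base, finished at about 36 s of the 72 s allowed.

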